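# Take a push-fit stop end off the test manifold and return it to stock

### The arm

A 7-joint arm with a two-finger parallel gripper is mounted at the origin on the work surface. World frame = base frame: x ahead of the robot, y to its left, z up, the work surface at z = 0. Lengths are in m, angles in rad, forces in N, time in s.
With the tool pointing down it reaches from about 0.4 to 0.875 m from the base axis. Payload 19.3 kg.
Tool frame: the origin (TCP) lies at the very end of the fingers, on their centre line; the grasp point (between the pads) lies 19 mm behind it; z points along the fingers, y is the direction in which the jaws open and shut (so a half turn about z gives the same grasp; the last joint's range is limited). The gripper opens to 85 mm and grips with 20 to 120 N. Pads are 22 mm wide; open, the fingers measure 114 mm over their backs; the gripper's body (76 mm by 85 mm) begins 54 mm behind the grasp point. The pads swing forward as they close: fully open they stand 13 mm farther back than shut.
Start: joints at [-0.07, 0.521, -0.036, 1.599, 0.021, 1.021, -0.113], TCP at [0.625, -0, 0.231] pointing down, gripper open.
Joint ranges: [-2.91, 2.91], [-0.3, 2.13], [-1.5, 1.42], [0.17, 2.43], [-1.26, 4.41], [0.16, 1.93], [-2.52, 2.52]. Speed limits (rad/s): [1.89, 1.89, 2.39, 2.39, 3.01, 3.01, 3.01].

### API

Orientations are given as [roll, pitch, yaw] about the fixed x, y, z axes, in that order (R = Rz(yaw) Ry(pitch) Rx(roll)).
In Python, from workcell import bot, grab_frame, calibration, workorder gives the robot as it stands.
- The arm moves only by the tool move_arm, never from a script. Its arguments are lists of equal length, an entry for each row: "jaw": the closure in counts, from 0 (fully open) to 255 (shut); "dp": the shift along the tool's x, y, z in units of 800 mm (1.0 is 800 mm), a list of three; "rotation": the turn, a rotation vector about the tool's x, y, z in units of pi rad (1.0 is pi rad), a list of three. In form: {"jaw": [jaw, ...], "dp": [[dx, dy, dz], ...], "rotation": [[rx, ry, rz], ...]}. A call has 1 to 10 rows; each row shifts and turns the commanded pose from where the row before left it, along the tool's axes as they then stand; what a row does not reach is not made up. A row lasts 1/8 s, in which the tool goes at most 62.5 mm and 10.7 degrees, less where a joint would pass 70% of its speed; a pose out of reach is approached as far as the arm can. A call with a number of a shift or a turn outside -1 to 1 is refused whole. A call with a gripper value outside its range is refused whole. The fingers move at their own pace and stop on an object; "squeeze" is the grip in N (left out, the last holds). Time passes only in rows, so rows that do not move let the fingers close. It gives the time, the measured TCP pose, the force and the opening at its end, in the units of the state.
- bot.observe(): the state, without advancing time (a new reading comes with each control period).
- grab_frame(name): name is "scene" or "side" or "wrist"; returns the picture (420x560x3 uint8, blue, green, red); there is no depth.
- calibration(name): a dict with "camera_matrix" (3x3 intrinsics, pixels), "T" (4x4, takes a point from camera to world coordinates). Camera axes: x right, y down, z forward; pixel columns grow to the right and rows downward; lengths in m; the calibration is good to about 2 mm. A picture is of the moment at which its call begins: read the wrist's pose just before it. calibration takes no time and is no camera call; for the wrist camera it gives the pose at the moment of the call.
- workorder.job_done(): hands the job in, once; it reports no verdict.
The state is a dict: "clock": time; "qpos": joint angles; "qd": joint speeds; "joint_efforts": joint torques, N m; "position": TCP position; "tool_rot": TCP orientation; "force": force on the tool from outside, world axes, zero at the start; "moment": the same for the moment, N m; "grip_width": finger opening in m.
Only numpy, scipy, OpenCV 4.12 (cv2) and the standard library are available. Lean on these libraries where they do the work, as an engineer would, in place of code of your own. Each camera call takes 0.05 s, during which the arm holds its last target. There are 200 camera calls.

### The job

The pressure test is over: take the stop end (the short closed cap) off its copper pipe tail on the manifold. Its release ring has to be held fully in against the cap all the time the cap is drawn straight off the pipe; do not haul on it while the teeth still grip, and do not shove or wrench the pipe. Then lay the cap down, without dropping it, in the basket compartment that holds the other stop ends, and let go; leave the rest of the counter undisturbed.

Things in the scene. Friction and masses are not known exactly. Their poses are not given: they have to be found in the camera images.
- stop_centre (a point): The stop end to take off: closed white plastic cap for 22 mm pipe, about 70 g, loose on one of the manifold's three tails (which one varies). Point: its middle, on its axis. x axis = its axis: mouth, where the pipe enters, at +x; z up. Flat closed end (36 mm dia) at x -28 mm; body to x +19 mm, 37 mm across; 4 mm gap; release ring from x +23 to +28 mm. 1 mm of play on the pipe, across and along.
- collet_face (a point): Centre of the outer face of the cap's grey release ring, at x = +28 mm of the cap when out; moves with the ring; axes as the cap's. The ring is a flat flange, 36 mm dia, 5 mm thick, round the 22 mm pipe: of its face, 11 to 18 mm above the axis can be pushed from above the pipe. Pinched lengthwise between ring face and closed end (56 mm, 52 mm with the ring in) the cap can be held, drawn off and carried.
- collet (a joint): Travel of the release ring towards the cap's body (its -x), m: 0 = out, 0.004 = fully in. Sprung: 8 N starts it, 18 N keeps it fully in; let go, it springs out. Two teeth inside sit in a groove round the pipe; they clear it only with the ring 3 mm or more in, and bind if the cap is pulled meanwhile. The pipe is 38 mm deep in the cap, free after 45 mm along the cap's -x. Forcing cap and pipe together with over 10 N scores the pipe.
- rig: Test manifold, screwed down: plywood base, chromed header tube, gauge, three level copper tails. Origin: on the counter under the header's middle; x away from the tails' ends, y along the header. Tails at y -75, 0, +75 mm, 70 mm up, 22 mm dia, ends at x -154 mm; the fittings' centres at x -135 mm; bare pipe from x -107 to the clips at x -57 mm (83 mm high). Gauge at y +147 mm: 165 mm high.
- tap: Bystander on another tail: white push-fit valve with a dark flat lever on top, 105 mm above the counter; fixed. Origin: on its axis. Stays.
- coupler: Bystander on the third tail: white straight coupler with a ring at both ends, 72 mm long; fixed. Origin: on its axis. Stays.
- basket: Shallow wire basket, fixed, 172 (x) by 304 mm (y); three open compartments side by side, centres at y -100, 0, +100 mm, each 169 by 97 mm inside. Origin: on the counter under its middle. Inner floor 3 mm, wire tops 28 mm above the counter. Stock, up to 41 mm high, lies at x > 0 in every compartment; x < 0 is free. A cap lying on its side there has its axis 22 mm above the counter.
- spare_a_centre (a point): Middle of one of the two other stop ends (same kind), which lie side by side, 44 mm apart, in the far half of one basket compartment (which one varies): the compartment wanted. This one lies 22 mm to the basket's -y of that compartment's middle. Axes as the cap's, x along the basket's x.
- pipe_cutter: a small grey hand pipe cutter with a dark handle, 165 mm long, lying on the counter; bystander. Origin at the centre of its underside.
- brass_valve: a loose brass ball valve with a dark lever, 90 mm long, 45 mm high, lying on the counter; bystander. Origin at the centre of its underside.
- wrench: a steel wrench lying on the counter; bystander. Origin at the centre of its underside.
- lube: a white bottle of silicone lubricant, 48 mm diameter, 130 mm tall, standing; bystander. Origin at the centre of its underside.
- tape_roll: a roll of white thread tape, 54 mm diameter, 16 mm high, lying flat; bystander. Origin at the centre of its underside.
- washer_tub: a clear round tub with a grey lid, 70 mm diameter, 47 mm high; bystander. Origin at the centre of its underside.

How it is judged:
On the way, in this order (a step that is already met when the one before it is completed fails the run):
1. the release ring is held fully in (at least 3.2 mm) while the cap is still seated on the pipe (value of joint collet above 0.0032 m and x of stop_centre in the frame of rig above -0.142 m and contact force between the fingers and stop_end above 1 N), for 0.2 s.
2. the cap has been drawn right off the end of the pipe, held, with its ring still in (value of joint collet above 0.0025 m and x of stop_centre in the frame of rig below -0.178 m and height (world z) of stop_centre above 0.05 m and contact force between the fingers and stop_end above 1 N), for 0.1 s.
At the end, for the whole second after the job is handed in: The stop end lies at rest on the floor of the basket compartment that holds the other stop ends (its centre inside that compartment and less than 34 mm above the counter), let go (((y of stop_centre in the frame of basket between -0.148 and -0.052 m and y of spare_a_centre in the frame of basket between -0.148 and -0.052 m) or (y of stop_centre in the frame of basket between -0.048 and 0.048 m and y of spare_a_centre in the frame of basket between -0.048 and 0.048 m) or (y of stop_centre in the frame of basket between 0.052 and 0.148 m and y of spare_a_centre in the frame of basket between 0.052 and 0.148 m)) and x of stop_centre in the frame of basket between -0.082 and 0.082 m and z of stop_centre in the frame of basket below 0.034 m and linear speed of stop_end below 0.02 m/s and contact force between the fingers and stop_end below 0.1 N); the robot touches nothing.
It fails at once if the cap is forced against the pipe (hauled, shoved or wrenched) with more than 10 N (contact force between stop_end and rig above 10 N).
It fails at once if the fingers press on the cap with more than 100 N (contact force between the fingers and stop_end above 100 N).
It fails at once if the ring is let out (less than 2 mm in) while the cap is being drawn along the pipe (value of joint collet below 0.002 m and x of stop_centre in the frame of rig between -0.17 and -0.145 m and height (world z) of stop_centre above 0.05 m).
It fails at once if the cap is dropped (moves faster than 0.5 m/s with no finger on it) (contact force between the fingers and stop_end below 0.05 N and linear speed of stop_end above 0.5 m/s).
It fails at once if a bystander on the counter is moved more than 20 mm (distance of any of pipe_cutter, brass_valve, wrench, lube, tape_roll, washer_tub from where it was at the start of the episode above 0.02 m).
It also fails if it takes over 69 s, if anything falls off the work surface, if the arm or the gripper's body presses on something with over 40 N, if the wrist force passes 120 N, or if a joint passes its speed limit or range.

## Working session

There is one attempt and no reset: what is moved stays moved. The work goes in short steps, Python scripts to look and compute and a tool call to move; the robot and the scene stay as the last step left them, time stands still between calls to the robot, and variables do not carry over. Pictures are saved under pics/ and viewed, about 8 in all and at most 12, crops included, and the job is handed in when it is done.

Besides the shell and the picture viewer there is one more tool, called as a command line: name --argument value ..., lists and objects as JSON in quotes. move_arm: Moves the arm, as the interface text tells. Shifts and turns lie within -1 to 1; 1 stands for 800 mm of shift or pi rad of turn. Its arguments: {"type":"object","properties":{"jaw":{"type":"array","items":{"type":"number"}},"dp":{"type":"array","items":{"type":"array","items":{"type":"number","minimum":-1,"maximum":1}}},"rotation":{"type":"array","items":{"type":"array","items":{"type":"number","minimum":-1,"maximum":1}}},"squeeze":{"type":"number"}},"required":["jaw","dp","rotation"]}

```bash
ls; mkdir -p pics; python3 - <<'E'
from workcell import bot, grab_frame, calibration, workorder
import cv2,numpy as np
print(bot.observe())
for n in ("scene","side"):
    im=grab_frame(n); cv2.imwrite(f"pics/{n}0.png",im)
    c=calibration(n); print(n,np.round(c["camera_matrix"],1).tolist(),np.round(c["T"],4).tolist())
im=grab_frame("wrist"); cv2.imwrite("pics/wrist0.png",im);c=calibration("wrist");print(np.round(c["T"],4).tolist(),c["camera_matrix"])
E
```

```text
pics
{'clock': 0.0, 'qpos': array([-0.07020684,  0.52203357, -0.03636565,  1.60001841,  0.0212146 ,
        1.0210745 , -0.11279355]), 'qd': array([-0.00042544, -0.0010377 , -0.00101483, -0.00097128, -0.00052009,
       -0.00027247,  0.00031844]), 'joint_efforts': array([-4.24098413e-03, -9.27110124e+01,  1.97758444e+00, -3.69928443e+01,
        1.76317629e-02,  8.19846697e-03, -6.58496788e-05]), 'position': array([ 6.24659739e-01, -1.44806334e-05,  2.30709385e-01]), 'tool_rot': array([-3.14044677e+00,  7.48929595e-05,  1.57084067e+00]), 'force': array([ 0.24710071, -0.55377672,  0.62417622]), 'moment': array([-0.02845152, -0.05040871, -0.00628514]), 'grip_width': 0.08549540450500469}
scene [[382.1, 0.0, 281.0], [0.0, 382.1, 210.2], [0.0, 0.0, 1.0]] [[-0.1766, 0.7933, -0.5826, 1.1573], [0.9843, 0.1433, -0.1032, 0.1107], [0.0017, -0.5917, -0.8062, 0.9295], [0.0, 0.0, 0.0, 1.0]]
side [[450.9, 0.0, 281.3], [0.0, 450.9, 206.8], [0.0, 0.0, 1.0]] [[0.9523, -0.1409, 0.2708, 0.172], [-0.3048, -0.4875, 0.8182, -1.1773], [0.0168, -0.8617, -0.5072, 0.7974], [0.0, 0.0, 0.0, 1.0]]
[[1.0, 0.0012, -0.0006, 0.6247], [0.001, -0.9575, -0.2883, 0.073], [-0.0009, 0.2883, -0.9575, 0.3728], [0.0, 0.0, 0.0, 1.0]] [[349.09211226   0.         280.51149012]
 [  0.         349.09211226 210.43801721]
 [  0.           0.           1.        ]]
```

View pics/scene0.png

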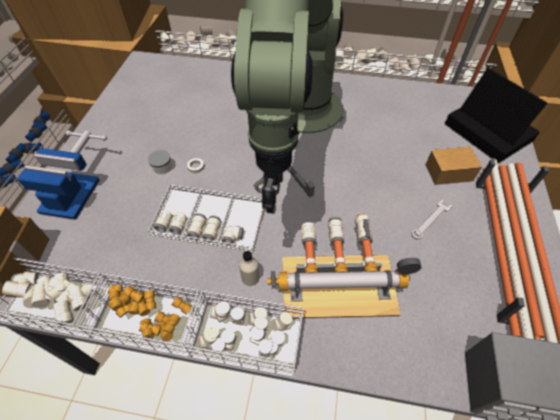

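View pics/side0.png

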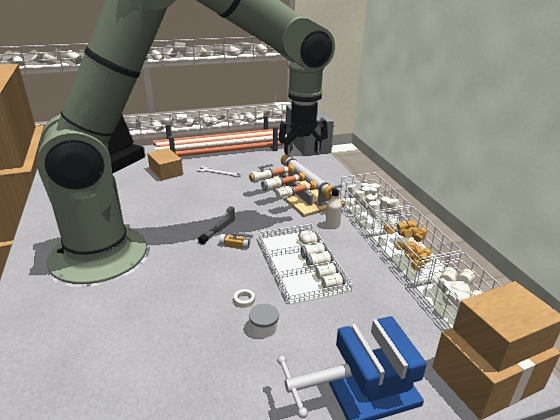

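The scene view shows the manifold with its tails toward the robot (ends near 308,228 / 335,228 / 362,225), and the basket around (208,218). The side view shows the same things. Zooming in on both.

```bash
python3 - <<'E'
import cv2,numpy as np
a=cv2.imread("pics/scene0.png");b=cv2.imread("pics/side0.png");
r=lambda im,x,y,w,h:cv2.resize(im[y:y+h,x:x+w],(400,300),interpolation=cv2.INTER_CUBIC)
m=np.vstack([np.hstack([r(a,270,205,160,120),r(a,140,175,140,105)]),np.hstack([r(b,235,140,120,90),r(b,245,215,120,90)])])
cv2.imwrite("pics/m0.png",m)
E
```

```text
(no output)
```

View pics/m0.png

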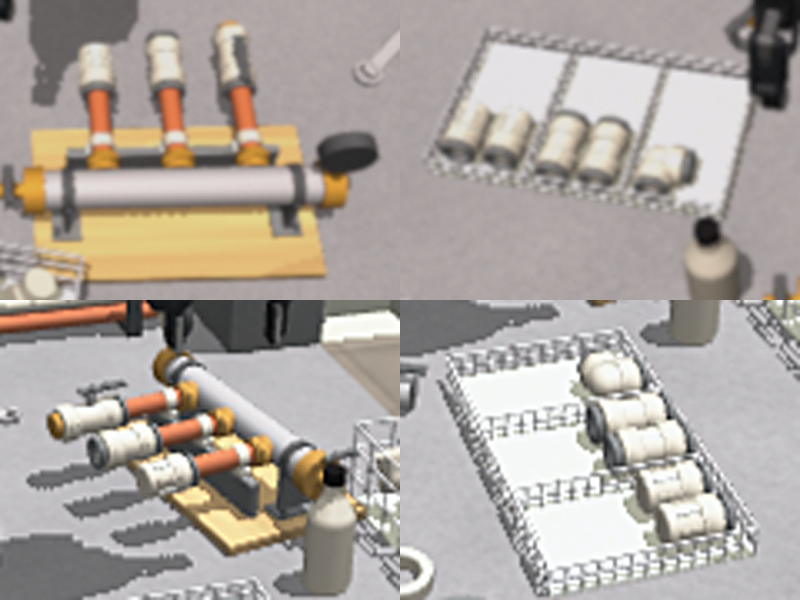

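View pics/wrist0.png

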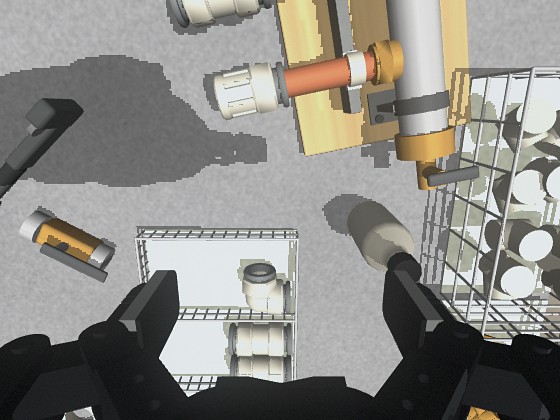

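Findings: in the zoom, the lowest-y tail (scene 308,230; wrist 250,92) carries the stop end: closed nose, one dark ring on the pipe side. The middle tail has the coupler with rings at both ends, and the +y tail has the tap with its dark lever. In the basket, the -y compartment (scene ~170,222) holds the two one-ring caps, the middle holds couplers and the +y an elbow. Next I turn these into positions.

```bash
cat > h.py <<'E'
import numpy as np,cv2
def cast(c,uv,z):
    uv=np.atleast_2d(np.asarray(uv,float));K=np.array(c["camera_matrix"]);T=np.array(c["T"])
    d=np.c_[uv,np.ones(len(uv))]@np.linalg.inv(K).T@T[:3,:3].T
    o=T[:3,3];return o+d*((z-o[2])/d[:,2])[:,None]
def copper(im):
    h=cv2.cvtColor(im,cv2.COLOR_BGR2HSV); return cv2.inRange(h,(3,120,90),(11,225,255))
E
python3 - <<'E'
from workcell import calibration
from h import *
np.set_printoptions(precision=4,suppress=True)
for n,roi in (("wrist",(275,50,75,60)),("scene",(300,235,20,32)),("scene",(328,230,20,40)),("scene",(355,230,22,40))):
    im=cv2.imread(f"pics/{n}0.png");c=calibration(n);x,y,w,h=roi
    m=copper(im[y:y+h,x:x+w]);k,l,st,ce=cv2.connectedComponentsWithStats(m);i=1+np.argmax(st[1:,4])
    v,u=np.nonzero(l==i);P=cast(c,np.c_[u+x,v+y],0.07)[:,:2]
    # midline: per-x-bin mean of y limits
    xs=P[:,0];b=np.linspace(*np.percentile(xs,[8,92]),10);mid=[]
    for a,e in zip(b,b[1:]):
        q=P[(xs>=a)&(xs<e)]
        if len(q)>2: mid.append([(a+e)/2,(q[:,1].min()+q[:,1].max())/2,np.ptp(q[:,1])])
    mid=np.array(mid);f=np.polyfit(mid[:,0],mid[:,1],1)
    print(n,len(P),"x",xs.min(),xs.max(),"slope deg",np.degrees(np.arctan(f[0])),"y at xmin",np.polyval(f,xs.min()),"w",mid[:,2].mean())
c=calibration("wrist");print("cap end, ringface wrist",cast(c,[(215,97),(287,83)],0.07)[:,:2])
c=calibration("scene");B=cast(c,[(171.5,185.5),(264,200),(252.7,249),(149.8,231)],0.028)[:,:2]
print("basket",B,B.mean(0)); print("spares",cast(c,[(162.8,221.2),(177.8,223.3)],0.03)[:,:2]);print("lube",cast(c,[(248,255)],0.13))
print("scene cap closed/ring top",cast(c,[(308,223),(309.2,243)],0.088)[:,:2])
c=calibration("wrist");print("basket wrist corners z.028",cast(c,[(137,228),(299,231)],0.028)[:,:2])
E
```

```text
wrist 1775 x 0.6271975990447061 0.6803242544854046 slope deg 11.458345802422471 y at xmin 0.0899152801080205 w 0.021628461624795186
scene 137 x 0.6211996740753701 0.6706397385452814 slope deg 11.399749957082612 y at xmin 0.09008825979222376 w 0.019942480848673037
scene 136 x 0.6050011262659292 0.6574558239925078 slope deg 12.052147328623041 y at xmin 0.16234768892578208 w 0.01945650847033566
scene 133 x 0.5909288502568886 0.6417820865749652 slope deg 11.736589245352251 y at xmin 0.23616807951214722 w 0.019033937171241588
cap end, ringface wrist [[0.5703 0.0796]
 [0.6297 0.0905]]
basket [[ 0.473  -0.3522]
 [ 0.4777 -0.0613]
 [ 0.6485 -0.0574]
 [ 0.6428 -0.355 ]] [ 0.5605 -0.2064]
spares [[ 0.6057 -0.33  ]
 [ 0.605  -0.2854]]
lube [[ 0.7242 -0.0458  0.13  ]]
scene cap closed/ring top [[0.5781 0.0813]
 [0.6392 0.0928]]
basket wrist corners z.028 [[ 0.4741 -0.0502]
 [ 0.6439 -0.0533]]
```

move_arm --jaw '[0,0,0,0,0,0]' --dp '[[0.053,-0.0142,0],[0.053,-0.0142,0],[0,0,0.057],[0,0,0.057],[0,0,0],[0,0,0]]' --rotation '[[0,0,0],[0,0,0],[0,0,-0.032],[0,0,-0.032],[0,0,0],[0,0,0]]' --squeeze 30

```text
clock: 0.9
position: [0.603, 0.0847, 0.1416]
tool_rot: [3.14, 0.0, 1.769]
force: [-0.1, 0.5, 0.2]
grip_width: 0.0853
```

```bash
python3 - <<'E'
from workcell import bot, grab_frame, calibration
import cv2,numpy as np,pickle
s=bot.observe();c=calibration("wrist");im=grab_frame("wrist");cv2.imwrite("pics/w1.png",im);pickle.dump((s,c),open("w1.pkl","wb"))
print(s["position"],s["tool_rot"],s["force"],s["clock"])
E
```

```text
[0.60302039 0.08472199 0.1416066 ] [3.14031638e+00 4.05921201e-05 1.76910407e+00] [-0.07884386  0.49524975  0.23462514] 0.9
```

View pics/w1.png

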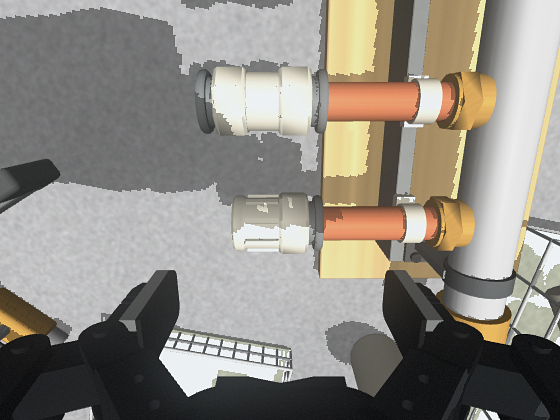

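The cap sits between the fingers: closed end at column ~232, ring face at ~325, axis along row ~223. I'll measure its edges and axis more finely.

```bash
python3 - <<'E'
from h import *
import pickle
np.set_printoptions(precision=4,suppress=True)
s,c=pickle.load(open("w1.pkl","rb"));im=cv2.imread("pics/w1.png")
for r in (215,223,231):
    print(r,[tuple(int(q) for q in im[r,k]) for k in range(228,238)]); print([tuple(int(q) for q in im[r,k]) for k in range(308,332,1)])
m=copper(im);m[:190]=0;m[255:]=0;m[:,:322]=0;m[:,398:]=0
v,u=np.nonzero(m);mid=np.array([[k,(v[u==k].min()+v[u==k].max())/2] for k in range(330,392)])
P=cast(c,mid,0.07)[:,:2];p0=s["position"][:2];yaw=s["tool_rot"][2];ty=np.array([np.sin(yaw),-np.cos(yaw)]);tx=np.array([np.cos(yaw),np.sin(yaw)])
a=(P-p0)@ty;l=(P-p0)@tx;f=np.polyfit(a,l,1);print("lateral at tcp, slope deg",f[1]*1e3,np.degrees(f[0]), "v width",[(v[u==k].min(),v[u==k].max()) for k in (340,380)])
for n,uv in (("end",(231.5,223)),("ring",(324.5,223))):
    Q=cast(c,[uv],0.087)[0,:2]-p0;print(n,Q@ty*1e3,Q@tx*1e3)
E
```

```text
215 [(191, 189, 189), (191, 191, 188), (192, 190, 190), (148, 157, 157), (134, 146, 149), (147, 159, 162), (158, 171, 175), (156, 169, 173), (155, 168, 172), (154, 167, 170)]
[(133, 148, 152), (96, 97, 97), (100, 100, 101), (99, 101, 101), (98, 99, 100), (97, 99, 99), (98, 101, 101), (85, 87, 88), (98, 101, 101), (97, 100, 98), (98, 100, 102), (99, 101, 101), (94, 98, 97), (98, 102, 101), (92, 94, 94), (92, 92, 89), (67, 91, 144), (66, 89, 140), (66, 88, 139), (67, 90, 138), (66, 89, 139), (67, 91, 140), (68, 91, 140), (67, 90, 140)]
223 [(190, 189, 189), (191, 189, 189), (194, 191, 191), (141, 152, 156), (139, 150, 154), (168, 180, 184), (174, 188, 191), (171, 185, 188), (168, 183, 185), (167, 180, 184)]
[(138, 152, 156), (118, 120, 121), (112, 113, 113), (113, 115, 114), (112, 113, 111), (113, 114, 114), (113, 115, 114), (79, 83, 84), (101, 104, 105), (104, 109, 108), (106, 108, 109), (105, 107, 105), (104, 107, 106), (98, 102, 103), (98, 100, 99), (96, 97, 93), (77, 106, 170), (76, 102, 161), (114, 157, 239), (113, 155, 235), (112, 154, 234), (110, 154, 233), (112, 155, 234), (110, 154, 233)]
231 [(195, 195, 194), (197, 195, 196), (201, 199, 197), (153, 162, 163), (138, 150, 153), (158, 170, 173), (171, 184, 187), (162, 177, 181), (156, 171, 176), (249, 246, 241)]
[(226, 240, 241), (162, 162, 159), (165, 167, 162), (169, 171, 168), (174, 175, 171), (102, 105, 104), (107, 110, 110), (87, 91, 91), (103, 105, 105), (105, 106, 107), (103, 106, 106), (103, 106, 106), (102, 106, 106), (101, 104, 103), (97, 99, 100), (94, 92, 88), (113, 159, 245), (110, 155, 236), (109, 153, 233), (110, 152, 233), (110, 153, 233), (111, 154, 234), (109, 152, 233), (110, 153, 233)]
lateral at tcp, slope deg 0.17828489593159694 0.21263476157649822 v width [(np.int64(207), np.int64(239)), (np.int64(207), np.int64(239))]
end -29.256222721533245 6.131959572826329
ring 26.024803593297758 6.16670935936288
```

move_arm --jaw '[60,60,60,60,60,60]' --dp '[[0,-0.0025,0],[0,0,0.0188],[0,0,0.0188],[0,0,0.0188],[0,0,0.0125],[0,0,0]]' --rotation '[[0,0,0],[0,0,0],[0,0,0],[0,0,0],[0,0,0],[0,0,0]]'

```text
clock: 1.7
position: [0.5999, 0.0843, 0.084]
tool_rot: [-3.14, -0.0, 1.772]
force: [0.1, -0.5, -0.4]
grip_width: 0.0653
```

```bash
python3 - <<'E'
from workcell import bot, grab_frame, calibration
import cv2,numpy as np,pickle
s=bot.observe();c=calibration("wrist");im=grab_frame("wrist");im2=grab_frame("side");cv2.imwrite("pics/w2.png",im)
print(s["position"],s["tool_rot"],s["force"],s["clock"],s["grip_width"])
cv2.imwrite("pics/w2c.png",np.hstack([cv2.resize(im[200:400,140:420],(480,343),interpolation=cv2.INTER_CUBIC),cv2.resize(im2[145:225,235:310],(320,343),interpolation=cv2.INTER_CUBIC)]))
E
```

```text
[0.59985741 0.08431382 0.08396889] [-3.14004798e+00 -1.73596010e-05  1.77186115e+00] [ 0.05793046 -0.5482354  -0.36603249] 1.7 0.06525846986999662
```

View pics/w2c.png

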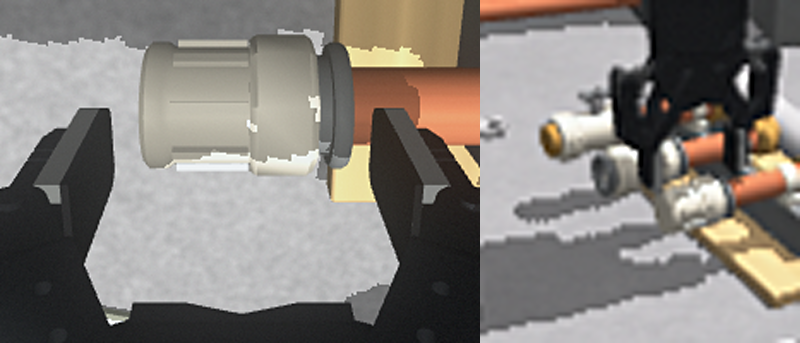

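The fingers straddle the cap (finger tips at crop columns 113/372, cap 140 to 353), so the cap centre is about 1.1 mm toward the ring from the finger centre. I'll correct that, then descend carefully to find the pipe top under the ring-side finger.

move_arm --jaw '[60,60,60,60]' --dp '[[0,0.0014,0.003],[0,0,0.003],[0,0,0.002],[0,0,0]]' --rotation '[[0,0,0],[0,0,0],[0,0,0],[0,0,0]]'

```text
clock: 2.3
position: [0.6013, 0.0846, 0.0785]
tool_rot: [-3.141, -0.0, 1.772]
force: [0.7, -0.4, -0.2]
grip_width: 0.0656
```

move_arm --jaw '[60,60]' --dp '[[0,0,0.0006],[0,0,0]]' --rotation '[[0,0,0],[0,0,0]]'

```text
clock: 2.55
position: [0.6014, 0.0846, 0.0781]
tool_rot: [-3.142, 0.0, 1.772]
force: [0.8, -0.3, 0.1]
grip_width: 0.0653
```

move_arm --jaw '[60,60]' --dp '[[0,0,0.0006],[0,0,0]]' --rotation '[[0,0,0],[0,0,0]]'

```text
clock: 2.8
position: [0.6014, 0.0846, 0.0776]
tool_rot: [-3.142, -0.0, 1.772]
force: [-0.5, 0.3, -0.2]
grip_width: 0.0658
```

move_arm --jaw '[60,60]' --dp '[[0,0,0.0006],[0,0,0]]' --rotation '[[0,0,0],[0,0,0]]'

```text
clock: 3.05
position: [0.6014, 0.0846, 0.0771]
tool_rot: [-3.142, -0.0, 1.772]
force: [0.3, 0.5, 0.5]
grip_width: 0.0654
```

move_arm --jaw '[60,60]' --dp '[[0,0,0.0008],[0,0,0]]' --rotation '[[0,0,0],[0,0,0]]'

```text
clock: 3.3
position: [0.6014, 0.0846, 0.0764]
tool_rot: [-3.141, -0.0, 1.772]
force: [-0.1, -0.2, -0.1]
grip_width: 0.0652
```

move_arm --jaw '[60,60]' --dp '[[0,0,0.0006],[0,0,0]]' --rotation '[[0,0,0],[0,0,0]]'

```text
clock: 3.55
position: [0.6014, 0.0846, 0.076]
tool_rot: [3.142, -0.0, 1.772]
force: [-0.2, -0.9, -0.4]
grip_width: 0.0653
```

move_arm --jaw '[60,60]' --dp '[[0,0,0.0006],[0,0,0]]' --rotation '[[0,0,0],[0,0,0]]'

```text
clock: 3.8
position: [0.6014, 0.0846, 0.0755]
tool_rot: [-3.142, -0.0, 1.772]
force: [0.1, -0.0, 0.6]
grip_width: 0.065
```

move_arm --jaw '[60,60]' --dp '[[0,0,0.0006],[0,0,0]]' --rotation '[[0,0,0],[0,0,0]]'

```text
clock: 4.05
position: [0.6014, 0.0846, 0.075]
tool_rot: [-3.141, 0.0, 1.772]
force: [0.2, -0.3, 0.1]
grip_width: 0.0651
```

move_arm --jaw '[60,60]' --dp '[[0,0,0.0006],[0,0,0]]' --rotation '[[0,0,0],[0,0,0]]'

```text
clock: 4.3
position: [0.6015, 0.0846, 0.0747]
tool_rot: [3.141, -0.0, 1.772]
force: [-0.4, 0.5, 1.7]
grip_width: 0.0656
```

Touch at TCP z 0.0747, as predicted (finger tips at 81 mm there). I'll raise 4.5 mm and close to about 59 mm.

move_arm --jaw '[60,70,78,78]' --dp '[[0,0,-0.0056],[0,0,0],[0,0,0],[0,0,0]]' --rotation '[[0,0,0],[0,0,0],[0,0,0],[0,0,0]]'

```text
clock: 4.8
position: [0.6014, 0.0846, 0.079]
tool_rot: [-3.141, -0.0, 1.772]
force: [0.1, -0.2, 0.2]
grip_width: 0.0595
```

```bash
python3 - <<'E'
from workcell import bot, grab_frame, calibration
import cv2,numpy as np
s=bot.observe();im=grab_frame("wrist");cv2.imwrite("pics/w3.png",im)
print(s["position"],s["tool_rot"],s["force"],s["clock"],s["grip_width"])
cv2.imwrite("pics/w3c.png",cv2.resize(im[215:335,180:380],(800,480),interpolation=cv2.INTER_NEAREST))
E
```

```text
[0.60135557 0.08463939 0.07898614] [-3.14145714e+00 -1.76652644e-05  1.77189455e+00] [ 0.05893203 -0.18163095  0.2161463 ] 4.8 0.059460486338758396
```

View pics/w3c.png

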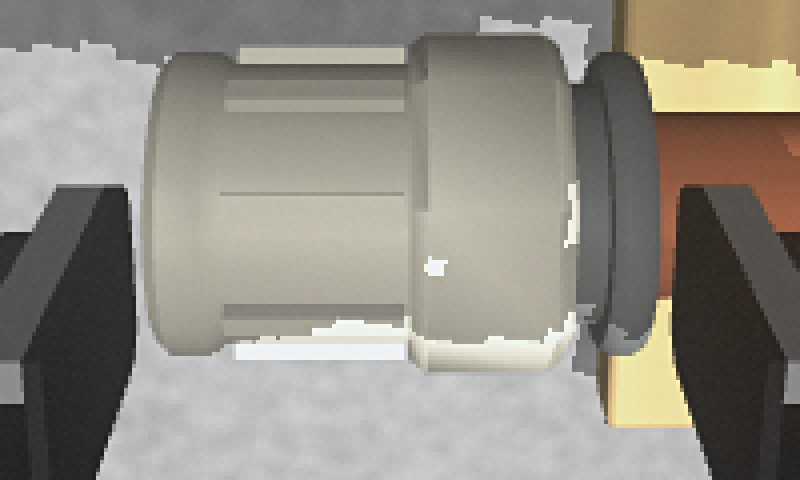

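Finger inner faces are at columns 134/676 and the cap at 143 to 658 (9.1 px/mm), so the gaps are about 1.0 mm at the closed end and 2.0 mm at the ring. I'll equalise them, then close to near contact.

move_arm --jaw '[81,84,84]' --dp '[[0,-0.0003,0],[0,-0.0003,0],[0,0,0]]' --rotation '[[0,0,0],[0,0,0],[0,0,0]]'

```text
clock: 5.22
position: [0.6009, 0.0845, 0.0791]
tool_rot: [-3.142, -0.0, 1.772]
force: [1.2, -0.6, -0.4]
grip_width: 0.0575
```

move_arm --jaw '[86,86]' --dp '[[0,0,0],[0,0,0]]' --rotation '[[0,0,0],[0,0,0]]'

```text
clock: 5.48
position: [0.6009, 0.0845, 0.0791]
tool_rot: [3.142, -0.0, 1.772]
force: [0.3, 0.2, 0.1]
grip_width: 0.0565
```

move_arm --jaw '[87,88,88]' --dp '[[0,0,0],[0,0,0],[0,0,0]]' --rotation '[[0,0,0],[0,0,0],[0,0,0]]'

```text
clock: 5.85
position: [0.601, 0.0845, 0.0791]
tool_rot: [3.141, -0.0, 1.772]
force: [-0.5, 0.2, 0.3]
grip_width: 0.0559
```

move_arm --jaw '[89,90,90]' --dp '[[0,-0.0002,0],[0,-0.0002,0],[0,0,0]]' --rotation '[[0,0,0],[0,0,0],[0,0,0]]'

```text
clock: 6.22
position: [0.6008, 0.0845, 0.0792]
tool_rot: [3.141, -0.0, 1.772]
force: [1.5, 0.6, 2.5]
grip_width: 0.0555
```

move_arm --jaw '[91,92,92]' --dp '[[0,-0.0002,0],[0,-0.0002,0],[0,0,0]]' --rotation '[[0,0,0],[0,0,0],[0,0,0]]'

```text
clock: 6.6
position: [0.6006, 0.0844, 0.0793]
tool_rot: [3.141, 0.0, 1.772]
force: [1.2, 0.1, 5.8]
grip_width: 0.0548
```

move_arm --jaw '[92,92]' --dp '[[0,0,-0.0004],[0,0,0]]' --rotation '[[0,0,0],[0,0,0]]'

```text
clock: 6.85
position: [0.6003, 0.0844, 0.0793]
tool_rot: [-3.142, -0.0, 1.772]
force: [1.0, -0.4, 2.2]
grip_width: 0.0547
```

move_arm --jaw '[93,94,94]' --dp '[[0,-0.0002,-0.0003],[0,-0.0002,-0.0002],[0,0,0]]' --rotation '[[0,0,0],[0,0,0],[0,0,0]]'

```text
clock: 7.22
position: [0.5998, 0.0842, 0.0796]
tool_rot: [-3.141, 0.0, 1.772]
force: [-0.6, 0.5, -0.4]
grip_width: 0.0541
```

move_arm --jaw '[95,96,96]' --dp '[[0,-0.0002,-0.0002],[0,-0.0002,-0.0002],[0,0,0]]' --rotation '[[0,0,0],[0,0,0],[0,0,0]]'

```text
clock: 7.6
position: [0.5996, 0.0842, 0.0801]
tool_rot: [-3.141, -0.0, 1.772]
force: [0.6, -1.0, -0.5]
grip_width: 0.0533
```

Forces near zero. I'll keep closing.

move_arm --jaw '[97,98,98]' --dp '[[0,-0.0002,-0.0001],[0,-0.0002,-0.0002],[0,0,0]]' --rotation '[[0,0,0],[0,0,0],[0,0,0]]'

```text
clock: 7.98
position: [0.5994, 0.0842, 0.0804]
tool_rot: [3.142, -0.0, 1.772]
force: [0.7, 0.6, 0.9]
grip_width: 0.0533
```

move_arm --jaw '[99,100,100]' --dp '[[0,-0.0002,-0.0001],[0,-0.0002,-0.0002],[0,0,0]]' --rotation '[[0,0,0],[0,0,0],[0,0,0]]'

```text
clock: 8.35
position: [0.599, 0.0841, 0.0806]
tool_rot: [-3.142, 0.0, 1.772]
force: [-0.1, 0.8, -1.1]
grip_width: 0.0522
```

move_arm --jaw '[102,106,110,110]' --dp '[[0,-0.0001,0],[0,0,0],[0,0,0],[0,0,0]]' --rotation '[[0,0,0],[0,0,0],[0,0,0],[0,0,0]]'

```text
clock: 8.85
position: [0.599, 0.0841, 0.0806]
tool_rot: [-3.142, 0.0, 1.772]
force: [0.0, 0.2, -0.4]
grip_width: 0.0503
```

```bash
python3 - <<'E'
from workcell import bot, grab_frame, calibration
import cv2,numpy as np
s=bot.observe();im=grab_frame("wrist");cv2.imwrite("pics/w4.png",im)
print(s["position"],s["tool_rot"],s["force"],s["clock"],s["grip_width"])
cv2.imwrite("pics/w4c.png",cv2.resize(im[215:335,180:380],(800,480),interpolation=cv2.INTER_NEAREST))
E
```

```text
[0.59898584 0.08409934 0.08059691] [-3.14158883e+00  4.63110961e-06  1.77180948e+00] [ 0.04165166  0.24281105 -0.44294939] 8.85 0.050274783233666166
```

View pics/w4c.png

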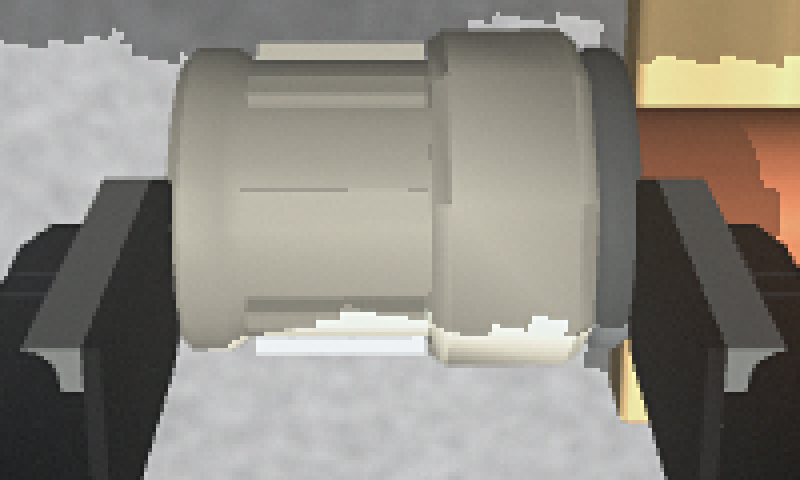

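The ring is pushed against the body with the gap closed, and residual forces are about zero. Now drawing off straight along -tool y, first a small tug.

move_arm --jaw '[112,112,112]' --dp '[[0,-0.001,0],[0,-0.0015,0],[0,-0.0015,0]]' --rotation '[[0,0,0],[0,0,0],[0,0,0]]'

```text
clock: 9.28
position: [0.5957, 0.0834, 0.0806]
tool_rot: [-3.142, -0.0, 1.772]
force: [-0.8, -0.4, -0.2]
grip_width: 0.0504
```

move_arm --jaw '[112,112,112]' --dp '[[0,-0.002,0],[0,-0.003,0],[0,-0.003,0]]' --rotation '[[0,0,0],[0,0,0],[0,0,0]]'

```text
clock: 9.65
position: [0.5893, 0.0821, 0.0806]
tool_rot: [-3.141, 0.0, 1.772]
force: [-0.2, 1.1, -0.4]
grip_width: 0.0503
```

move_arm --jaw '[112,112,112,112,112]' --dp '[[0,-0.004,0],[0,-0.004,0],[0,-0.004,0],[0,-0.004,0],[0,-0.004,0]]' --rotation '[[0,0,0],[0,0,0],[0,0,0],[0,0,0],[0,0,0]]'

```text
clock: 10.28
position: [0.5737, 0.0789, 0.0806]
tool_rot: [3.142, 0.0, 1.772]
force: [-0.3, 0.3, -1.5]
grip_width: 0.0504
```

move_arm --jaw '[112,112,112,112,112,112,112,112,112,112]' --dp '[[0,-0.005,0],[0,-0.005,0],[0,-0.005,0],[0,-0.005,0],[0,-0.005,0],[0,-0.005,0],[0,-0.01,0],[0,-0.01,0],[0,-0.01,0],[0,0,0]]' --rotation '[[0,0,0],[0,0,0],[0,0,0],[0,0,0],[0,0,0],[0,0,0],[0,0,0],[0,0,0],[0,0,0],[0,0,0]]'

```text
clock: 11.52
position: [0.5264, 0.0693, 0.0807]
tool_rot: [-3.141, 0.0, 1.772]
force: [0.5, -0.3, -0.6]
grip_width: 0.0503
```

Off the pipe and held. Now lift, square up to the basket, and carry across.

move_arm --jaw '[112,112,112,112]' --dp '[[0,0,-0.03],[0,0,-0.04],[0,0,-0.03],[0,0,0]]' --rotation '[[0,0,0.023],[0,0,0.023],[0,0,0.023],[0,0,0]]'

```text
clock: 12.02
position: [0.5279, 0.0697, 0.1621]
tool_rot: [3.139, -0.001, 1.555]
force: [0.1, -0.1, -0.3]
grip_width: 0.0506
```

move_arm --jaw '[112,112,112,112,112,112,112,112,112,112]' --dp '[[-0.03,-0.0012,0],[-0.05,-0.0012,0],[-0.056,-0.0012,0],[-0.056,-0.0012,0],[-0.056,-0.0012,0],[-0.056,-0.0012,0],[-0.056,-0.0012,0],[-0.056,-0.0012,0],[-0.053,-0.0023,0],[0,0,0]]' --rotation '[[0,0,0],[0,0,0],[0,0,0],[0,0,0],[0,0,0],[0,0,0],[0,0,0],[0,0,0],[0,0,0],[0,0,0]]'

```text
clock: 13.28
position: [0.51, -0.3089, 0.1594]
tool_rot: [-3.14, 0.001, 1.552]
force: [-0.8, 1.0, -1.3]
grip_width: 0.0504
```

```bash
python3 - <<'E'
from workcell import bot, grab_frame, calibration
import cv2,numpy as np,pickle
s=bot.observe();c=calibration("wrist");im=grab_frame("wrist");im2=grab_frame("side");cv2.imwrite("pics/w5.png",im)
pickle.dump((s,c),open("w5.pkl","wb"))
print(s["position"],s["tool_rot"],s["force"],s["clock"],s["grip_width"])
cv2.imwrite("pics/w5c.png",np.vstack([im[100:420],np.hstack([cv2.resize(im2[185:310,240:360],(269,280),interpolation=cv2.INTER_CUBIC),np.zeros((280,291,3),np.uint8)])]))
E
```

```text
[ 0.51004826 -0.30888985  0.15936693] [-3.14017022e+00  8.13585047e-04  1.55165757e+00] [-0.76498641  0.9568544  -1.26254681] 13.275 0.05039873905529154
```

View pics/w5c.png

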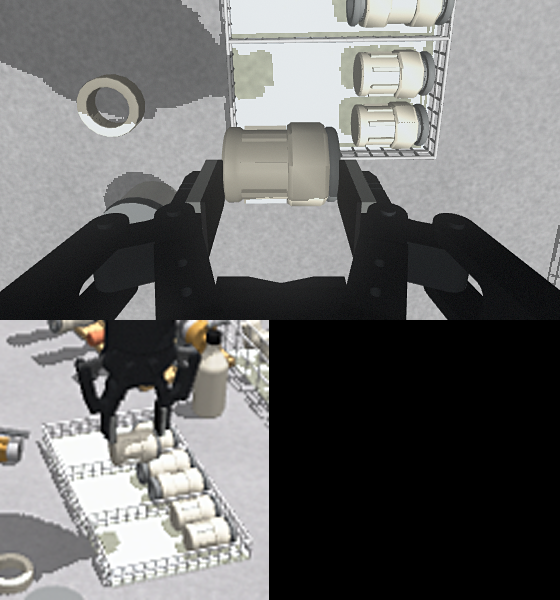

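Wrist view: the cap is held level, with the two spares at (395,175) and (390,224) and the compartment divider at row ~139. The tub is near the left finger at (140,310), so I'll check clearances.

```bash
python3 - <<'E'
from h import *
from workcell import calibration
import pickle
np.set_printoptions(precision=4,suppress=True)
s,c=pickle.load(open("w5.pkl","rb"))
print("spares",cast(c,[(392,174),(388,224)],0.03)[:,:2])
print("divider/outer/left/right wires z.028",cast(c,[(300,139),(400,257),(228,139),(452,139)],0.028)[:,:2])
cs=calibration("scene");print("tub lid centre",cast(cs,[(159.5,157.5)],0.047)[:,:2]);print("tape",cast(c,[(110,206)],0.01))
E
```

```text
spares [[ 0.5978 -0.2893]
 [ 0.5976 -0.3308]]
divider/outer/left/right wires z.028 [[ 0.5256 -0.2611]
 [ 0.6105 -0.3615]
 [ 0.4702 -0.2601]
 [ 0.6426 -0.2632]]
tub lid centre [[ 0.3834 -0.4199]]
tape [[ 0.3614 -0.317   0.01  ]]
```

move_arm --jaw '[112,112,112,112,112,112]' --dp '[[0,0.005,0.02],[0,0,0.04],[0,0,0.04],[0,0,0.03],[0,0,0.015],[0,0,0]]' --rotation '[[0,0,0],[0,0,0],[0,0,0],[0,0,0],[0,0,0],[0,0,0]]'

```text
clock: 14.12
position: [0.5153, -0.3049, 0.0438]
tool_rot: [-3.14, -0.001, 1.556]
force: [-0.3, 0.1, -1.4]
grip_width: 0.0506
```

move_arm --jaw '[112,112,112,112]' --dp '[[0,0,0.003],[0,0,0.003],[0,0,0.003],[0,0,0]]' --rotation '[[0,0,0],[0,0,0],[0,0,0],[0,0,0]]'

```text
clock: 14.62
position: [0.5154, -0.3057, 0.0374]
tool_rot: [3.142, -0.0, 1.555]
force: [0.4, -0.0, 0.1]
grip_width: 0.0504
```

move_arm --jaw '[112,112,112]' --dp '[[0,0,0.002],[0,0,0.002],[0,0,0]]' --rotation '[[0,0,0],[0,0,0],[0,0,0]]'

```text
clock: 15.0
position: [0.5154, -0.3056, 0.034]
tool_rot: [-3.141, -0.0, 1.555]
force: [-0.9, -0.4, -0.8]
grip_width: 0.0504
```

move_arm --jaw '[112,112]' --dp '[[0,0,0.001],[0,0,0]]' --rotation '[[0,0,0],[0,0,0]]'

```text
clock: 15.25
position: [0.5154, -0.3056, 0.0333]
tool_rot: [-3.142, -0.0, 1.555]
force: [-0.4, 0.7, -0.4]
grip_width: 0.0503
```

move_arm --jaw '[112,112]' --dp '[[0,0,0.001],[0,0,0]]' --rotation '[[0,0,0],[0,0,0]]'

```text
clock: 15.5
position: [0.5154, -0.3058, 0.033]
tool_rot: [3.142, 0.0, 1.555]
force: [-3.4, 1.8, 6.8]
grip_width: 0.0503
```

move_arm --jaw '[112,112]' --dp '[[0,0,0.001],[0,0,0]]' --rotation '[[0,0,0],[0,0,0]]'

```text
clock: 15.75
position: [0.5154, -0.3059, 0.0328]
tool_rot: [3.141, 0.0, 1.555]
force: [-6.2, 2.3, 20.6]
grip_width: 0.0502
```

Floor contact; I'll relieve it slightly and open slowly.

move_arm --jaw '[112,112]' --dp '[[0,0,-0.0014],[0,0,0]]' --rotation '[[0,0,0],[0,0,0]]'

```text
clock: 16.0
position: [0.5155, -0.3057, 0.0331]
tool_rot: [3.141, 0.0, 1.555]
force: [-1.0, -0.0, 4.0]
grip_width: 0.0504
```

move_arm --jaw '[108,104,101,98,95,92,89,86,83,80]' --dp '[[0,0,0],[0,0,0],[0,0,0],[0,0,0],[0,0,0],[0,0,0],[0,0,0],[0,0,0],[0,0,0],[0,0,0]]' --rotation '[[0,0,0],[0,0,0],[0,0,0],[0,0,0],[0,0,0],[0,0,0],[0,0,0],[0,0,0],[0,0,0],[0,0,0]]'

```text
clock: 17.25
position: [0.5154, -0.3057, 0.0329]
tool_rot: [3.142, 0.0, 1.555]
force: [0.5, -0.9, -0.1]
grip_width: 0.0587
```

move_arm --jaw '[76,72,68,68,68]' --dp '[[0,0,0],[0,0,0],[0,0,0],[0,0,-0.003],[0,0,0]]' --rotation '[[0,0,0],[0,0,0],[0,0,0],[0,0,0],[0,0,0]]'

```text
clock: 17.88
position: [0.5155, -0.3057, 0.0355]
tool_rot: [3.141, 0.0, 1.555]
force: [0.4, 0.0, 0.3]
grip_width: 0.0625
```

move_arm --jaw '[68,68,68,68,68,68]' --dp '[[0,0,-0.01],[0,0,-0.02],[0,0,-0.04],[0,0,-0.06],[0,0,-0.06],[0,0,0]]' --rotation '[[0,0,0],[0,0,0],[0,0,0],[0,0,0],[0,0,0],[0,0,0]]'

```text
clock: 18.62
position: [0.517, -0.3066, 0.1921]
tool_rot: [3.135, 0.003, 1.555]
force: [1.2, -0.3, -0.6]
grip_width: 0.0624
```

```bash
python3 - <<'E'
from workcell import bot, grab_frame, calibration
import cv2,numpy as np,pickle
s=bot.observe();c=calibration("wrist");im=grab_frame("wrist");im2=grab_frame("side");cv2.imwrite("pics/w6.png",im)
pickle.dump((s,c),open("w6.pkl","wb"))
print(s["position"],s["force"],s["clock"],s["grip_width"])
cv2.imwrite("pics/w6c.png",np.hstack([im[:,100:],cv2.resize(im2[205:310,245:360],(340,420),interpolation=cv2.INTER_CUBIC)]))
E
```

```text
[ 0.51698862 -0.30657534  0.19207252] [ 1.24338434 -0.28154732 -0.57468565] 18.625 0.06236718130811161
```

View pics/w6c.png

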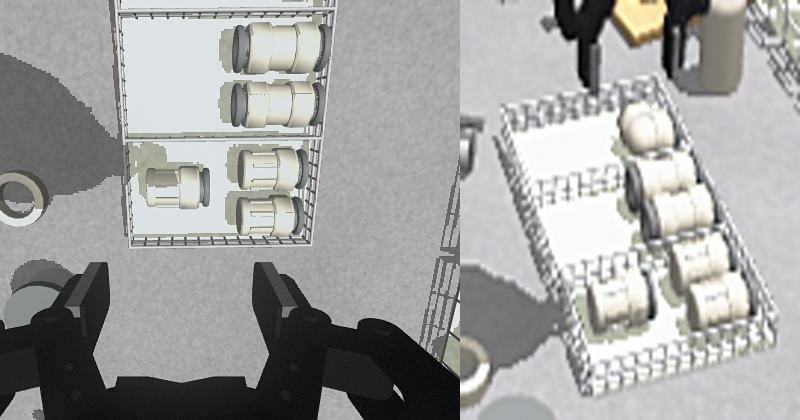

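The cap lies on its side on the compartment floor (wrist crop 178,187) in front of the two spares, with the ring sprung out and the gripper clear. I'll let it settle, check for motion, then hand in.

move_arm --jaw '[68,68,68,68]' --dp '[[0,0,0],[0,0,0],[0,0,0],[0,0,0]]' --rotation '[[0,0,0],[0,0,0],[0,0,0],[0,0,0]]'

```text
clock: 19.23
position: [0.5154, -0.3056, 0.187]
tool_rot: [-3.141, -0.0, 1.555]
force: [1.1, 0.6, -0.8]
grip_width: 0.0622
```

```bash
python3 - <<'E'
from workcell import bot, grab_frame, workorder
import cv2,numpy as np,time
a=grab_frame("side").astype(int)
for _ in range(8): b=grab_frame("side").astype(int)
d=np.abs(a-b).max(2)[255:310,270:350]
print("changed px in compartment:",(d>40).sum(), bot.observe()["force"], bot.observe()["clock"])
o=np.abs(cv2.imread("pics/side0.png").astype(int)-b).max(2)>60
for n,(x,y,w,h) in {"tub":(245,300,40,40),"tape":(230,285,28,22),"valve":(222,230,30,20),"cutter":(195,205,40,40),"wrench":(195,162,48,18),"lube":(324,188,20,42)}.items(): print(n,o[y:y+h,x:x+w].sum())
workorder.job_done()
E
```

```text
changed px in compartment: 0 [-0.51794734  0.63066095 -0.82704626] 19.675
tub 1
tape 324
valve 82
cutter 523
wrench 0
lube 109
the job is handed in; nothing more can be done
```

I took the stop end off its pipe and laid it in the basket's -y compartment with the two other stop ends, then handed the job in at about 20 s of the 69 s. No verdict was given.

- **Removal:** I pinched the cap lengthwise from above the pipe, moving the arm as the jaws closed so the cap stayed within its play. The pictures showed the ring fully in. I then drew the cap straight off by about 70 mm, with at most about 1.5 N at the wrist in the readings between steps. The highest reading while pinching was 5.8 N upward, which I relieved before pulling.
- **Laying down:** The cap touched the compartment floor with up to 20.6 N at the wrist, higher than intended. I backed that off to about 4 N before opening slowly.
- **Last checks:** The final picture shows the cap on its side in the free half, the ring sprung out and the gripper clear above. Repeated side-camera frames showed no motion in the compartment, and the wrist force was near zero.
- **Check that did not come out clean:** Comparing the side view before and after, the wrench and tub areas were unchanged. The tape, cutter, valve and lube areas did show changed pixels. I put that down to the arm and its shadow having moved, since there was no contact force near them, but I did not measure each item's position to confirm it.

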